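Set the slab roller to the blue thickness gauge

TASK

Set the slab roller for 15 mm slabs: swing the red-knobbed lever of its eccentric until the blue gauge, lying flat on the bed and pointing along the feed direction, just slides under the roller, neither pinched nor with more than about 1.5 mm of daylight above it. With the roller at that setting, have the gauge right through under it, reaching well out on both sides, then slide it out and lay it flat in the pale blue-green tray, leaving the lever as set. Never squash the gauge under the roller, and leave the other two gauges, the jar and the can where they stand.

Things in the scene. Friction and masses are not known exactly. Their poses are not given: they have to be found in the camera images.
- blue_gauge: The blue 15 mm thickness gauge bar, 160 mm long (along its x), 36 mm wide (y), 15 mm thick, both ends rounded off; lies on the bench at the start, at any of three places side by side to the robot's right. Origin: centre of its underside; z up. 70 to 140 g. Either end may go first.
- yellow_gauge: Bystander: yellow 10 mm thickness gauge bar, 160 mm long (along its x), 36 mm wide (y), 10 mm thick, both ends rounded off; lies on the bench at the start, at any of three places side by side to the robot's right. Origin: centre of its underside; z up. 
- red_gauge: Bystander: red 20 mm thickness gauge bar, 160 mm long (along its x), 36 mm wide (y), 20 mm thick, both ends rounded off; lies on the bench at the start, at any of three places side by side to the robot's right. Origin: centre of its underside; z up. 
- slab_roller: The machine's blue steel frame, fixed to the bench. Origin: on the bench under the middle of the bed; x is the feed direction (-x end toward the robot, open to slide things in), z up. Side rails flank the bed (280 mm long, outer faces at y +-111 mm, tops level with the bed); from x -66 to +38 mm each rises to a cheek 145 mm high that carries the roller.
- bed_top (a point): Middle of the top of the pale grey bed board, under the roller. Bed 270 mm long (its x, the feed direction), 190 mm wide (y), level, z up; axes as the frame's. Its top is 53 to 57 mm above the bench: it differs from set-up to set-up. Fixed.
- roller: Plain aluminium roller, 60 mm diameter, 186 mm long, lying across the bed (along its y), free to spin. Origin: its centre, on its axis; orientation turns with it. The gap over the bed = height of this point above bed_top - 30 mm (45 mm when the gap is 15). Black handwheel, 168 mm diameter, at y +145 mm (left).
- lever_knob (a point): Centre of the red ball knob, 36 mm diameter, on the steel lever (rod 12 mm thick) at the right side of the machine (frame's y -150 mm), free to grip or push from above. It swings in the frame's xz plane at 100 mm radius round the eccentric's axis, which runs along y at x -14 mm, 101 mm above the bench.
- eccentric (a joint): Lever angle (rad), -0.9 to 0.9: 0 upright, positive leaning to the robot (-x). The roller's axis is 101 mm + 14 mm x sin(angle) above the bench: leaning to the robot opens the gap, pushing away closes it. Starts too open, 0.4 to 0.85. Friction holds it where left; about 2 to 3 N at the knob closes it, 4 to 5 N opens it. With the roller on something, more push squeezes it 7 times as hard.
- tray: Open pale blue-green tray, outside 230 mm (its x) by 125 mm (y) by 22 mm high, walls 5 mm, floor 5 mm thick; to the robot's left, fixed to the bench. Origin: centre of its underside.
- jar: Bystander: brown clay jar with lid, 82 mm diameter, 102 mm high, standing. Origin: centre of its underside.
- can: Bystander: drinks can, 66 mm diameter, 122 mm high, standing. Origin: centre of its underside.
Mind the look-alikes: they are no part of the job. There is more than one size of the blue_gauge; the one meant has the size given above.

How it is judged:
On the way, in this order (a step that is already met when the one before it is completed fails the run):
1. with the gap at 14.5 to 17 mm the blue gauge lies under the roller, flat on the bed, along the feed within 0.25 rad, reaching 30 mm or more past bed_top both ways (z of roller in the frame of bed_top between 0.0445 and 0.047 m and x of blue_gauge in the frame of bed_top between -0.05 and 0.05 m and z of blue_gauge in the frame of bed_top between -0.003 and 0.004 m and angle between the x axis of blue_gauge and the x axis of bed_top, either way round below 0.25 rad and angle between blue_gauge's own z axis and vertical below 0.06 rad), for 0.2 s.
2. the blue gauge has been drawn out from under the roller, which still stands at the setting (gap 14.5 to 17 mm) (z of roller in the frame of bed_top between 0.0445 and 0.047 m and (x of blue_gauge in the frame of bed_top below -0.1 m or x of blue_gauge in the frame of bed_top above 0.1 m)), for 0.1 s.
At the end, for the whole second after the job is handed in: The gap between roller and bed is 14.5 to 17 mm, and the blue gauge lies at rest, flat on the floor of the tray (within 0.06 rad of level) (z of roller in the frame of bed_top between 0.0445 and 0.047 m and x of blue_gauge in the frame of tray between -0.045 and 0.045 m and y of blue_gauge in the frame of tray between -0.05 and 0.05 m and z of blue_gauge in the frame of tray between 0.002 and 0.009 m and angle between blue_gauge's own z axis and vertical below 0.06 rad and linear speed of blue_gauge below 0.02 m/s); the robot touches nothing.
It fails at once if the roller squashes the blue gauge (more than 80 N between them) (contact force between blue_gauge and roller above 80 N).
It fails at once if the yellow gauge is moved more than 20 mm or tipped (distance of yellow_gauge from where it was at the start of the episode above 0.02 m or angle between yellow_gauge's own z axis and vertical above 0.25 rad).
It fails at once if the red gauge is moved more than 20 mm or tipped (distance of red_gauge from where it was at the start of the episode above 0.02 m or angle between red_gauge's own z axis and vertical above 0.25 rad).
It fails at once if the jar is moved more than 20 mm or tipped (distance of jar from where it was at the start of the episode above 0.02 m or angle between jar's own z axis and vertical above 0.25 rad).
It fails at once if the can is moved more than 20 mm or tipped (distance of can from where it was at the start of the episode above 0.02 m or angle between can's own z axis and vertical above 0.25 rad).
It also fails if it takes over 72 s, if anything falls off the work surface, if the arm or the gripper's body presses on something with over 40 N, if the wrist force passes 120 N, or if a joint passes its speed limit or range.

ROBOT

A 6-joint arm with a two-finger parallel gripper is mounted at the origin on the work surface. World frame = base frame: x ahead of the robot, y to its left, z up, the work surface at z = 0. Lengths are in m, angles in rad, forces in N, time in s.
With the tool pointing down it reaches from about 0.4 to 0.825 m from the base axis. Payload 7 kg.
Tool frame: the origin (TCP) lies midway between the tips of the shut fingers; the grasp point (between the pads) lies 19 mm behind it; z points along the fingers, y is the direction in which the jaws open and shut (so a half turn about z gives the same grasp; the last joint's range is limited). The gripper opens to 88 mm and grips with 3 to 60 N. Pads are 19 mm wide; open, the fingers measure 130 mm over their backs; the gripper's body (78 mm by 193 mm) begins 47 mm behind the grasp point.
Start: joints at [1.565, 0.359, 0.012, 0, -1.224, -0.288], TCP at [0.195, 0.646, 0.227] pointing down, gripper open.
Joint ranges: [-3.07, 3.07], [-1.43, 2.12], [-1.02, 1.25], [-3.03, 1.67], [-3.05, -0], [-3.03, 3.03]. Speed limits (rad/s): [2.39, 2.39, 3.01, 3.14, 3.14, 3.14].

INTERFACE

Orientations are given as a 3x3 rotation matrix whose columns are the frame's x, y, z axes.
In Python, from rig import arm gives the robot as it stands.
- The arm moves only by the tool carry_out, never from a script. Its argument "series" is a list of rows, each a list of 3 entries, a list of its own where there are three numbers: the shift along the tool's x, y, z scaled (see below), then the turn, a rotation vector about the tool's x, y, z scaled (see below), then the gripper command: -1 is fully open, 1 is shut, values between are in proportion. In form: [[[tx, ty, tz], [rx, ry, rz], hand], ...]. A call has 1 to 10 rows; each row shifts and turns the commanded pose from where the row before left it, along the tool's axes as they then stand; what a row does not reach is not made up. The controller multiplies each number of a shift by 75 mm and each number of a turn by pi rad. A row lasts 1/10 s, in which the tool goes at most 50 mm and 8.59 degrees, less where a joint would pass 70% of its speed; a pose out of reach is approached as far as the arm can. A call with a number of a shift or a turn outside -1 to 1 is refused whole. A call with a gripper value outside its range is refused whole. The fingers move at their own pace and stop on an object; the grip force is fixed at half the most. Time passes only in rows, so rows that do not move let the fingers close. It gives the time, the measured TCP pose, the force and the opening at its end, in the units of the state.
- arm.observe(): the state, without advancing time (a new reading comes with each control period).
- arm.snapshot(name): name is "scene" or "top" or "wrist"; returns a dict with "pixels" (480x640x3 uint8, red, green, blue), "depth" (480x640 float32, m along the optical axis (not along the pixel's ray), 0 where there is no reading), "fx", "fy", "cx", "cy" (pixels), "view" (4x4, takes a point from world to camera coordinates); the wrist camera has in their place "hand_eye" (4x4, takes a point from camera to tool coordinates, whose origin is the TCP and whose axes are the flange's). Camera axes: x right, y up, looking along -z (the intrinsics and any distortion apply to the point x, -y, -z); pixel columns grow to the right and rows downward; lengths in m; the calibration is good to about 2 mm. A picture is of the moment at which its call begins: read the wrist's pose just before it.
- arm.job_done(): hands the job in, once; it reports no verdict.
The state is a dict: "time_s": time; "joint_positions": joint angles; "qvel": joint speeds; "effort": joint torques, N m; "tool_pos": TCP position; "tcp_rot": TCP orientation; "ft_force": force on the tool from outside, world axes, zero at the start; "ft_torque": the same for the moment, N m; "gripper_width": opening from 0.0 (shut) to 1.0 (fully open).
Only numpy, scipy, OpenCV 4.12 (cv2) and the standard library are available. Lean on these libraries where they do the work, as an engineer would, in place of code of your own. Each camera call takes 0.05 s, during which the arm holds its last target.

## Working session

There is one attempt and no reset: what is moved stays moved. The work goes in short steps, Python scripts to look and compute and a tool call to move; the robot and the scene stay as the last step left them, time stands still between calls to the robot, and variables do not carry over. Pictures are saved under pics/ and viewed, and the job is handed in when it is done.

Besides the shell and the picture viewer there is one more tool, called after "Call:" by a JSON object that holds its "api" and its "payload", one argument or row to a line. carry_out: Moves the arm, as the interface text tells. Its arguments: {"type":"object","properties":{"series":{"type":"array","items":{"type":"array"}}},"required":["series"]}

```bash
ls; mkdir -p pics
python3 - <<'E'
from rig import arm
import cv2,numpy as np
s=arm.observe()
for k,v in s.items(): print(k,np.round(v,4).tolist())
for n in ("scene","top","wrist"):
    d=arm.snapshot(n)
    cv2.imwrite(f"pics/{n}0.png",d["pixels"][:,:,::-1]); np.savez(f"pics/{n}0.npz",**d)
    print(n,{k:(np.round(v,4).tolist() if k not in("pixels","depth") else v.shape) for k,v in d.items()})
E
```

```text
pics
time_s 0.0
joint_positions [1.5651, 0.3594, 0.0111, -0.0004, -1.2241, -0.2881]
qvel [-0.0, 0.0008, 0.0023, 0.0013, 0.0018, 0.0014]
effort [0.0007, -58.2713, 29.3062, 6.9972, 0.007, -0.0002]
tool_pos [0.1954, 0.6456, 0.2256]
tcp_rot [[0.9571, -0.2897, -0.0004], [-0.2897, -0.9571, -0.0016], [0.0001, 0.0016, -1.0]]
ft_force [-0.0609, 1.2647, 0.4237]
ft_torque [-0.042, 0.0251, -0.0189]
gripper_width 0.998
scene {'pixels': (480, 640, 3), 'depth': (480, 640), 'fx': 575.8442, 'fy': 575.8442, 'cx': 315.5447, 'cy': 256.6656, 'view': [[0.4557, 0.8901, -0.0018, -0.1997], [-0.7387, 0.3793, 0.5572, 0.3098], [0.4966, -0.2526, 0.8304, -1.8233], [0.0, 0.0, 0.0, 1.0]]}
top {'pixels': (480, 640, 3), 'depth': (480, 640), 'fx': 445.1139, 'fy': 445.1139, 'cx': 320.4238, 'cy': 239.0681, 'view': [[-0.0544, -0.9985, -0.0009, 0.003], [0.9777, -0.0535, 0.2029, -0.5094], [-0.2026, 0.0101, 0.9792, -0.9672], [0.0, 0.0, 0.0, 1.0]]}
wrist {'pixels': (480, 640, 3), 'depth': (480, 640), 'fx': 403.6559, 'fy': 403.6559, 'cx': 318.9126, 'cy': 237.7046, 'hand_eye': [[-0.0001, 0.9649, 0.2625, 0.0712], [1.0, 0.0002, -0.0001, 0.0001], [-0.0001, 0.2625, -0.9649, -0.1581], [0.0, 0.0, 0.0, 1.0]]}
```

View pics/scene0.png

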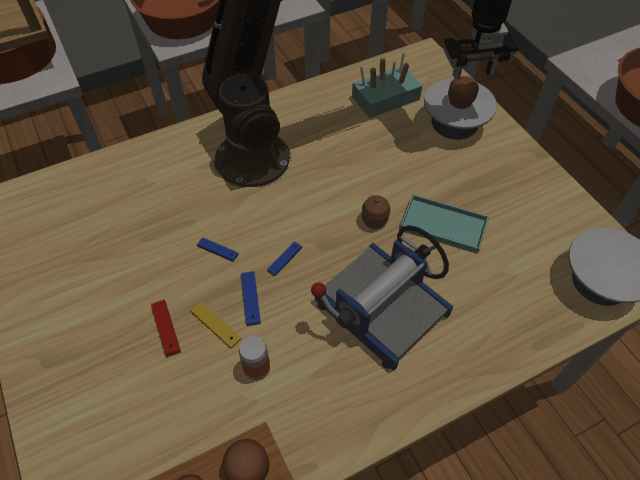

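View pics/top0.png

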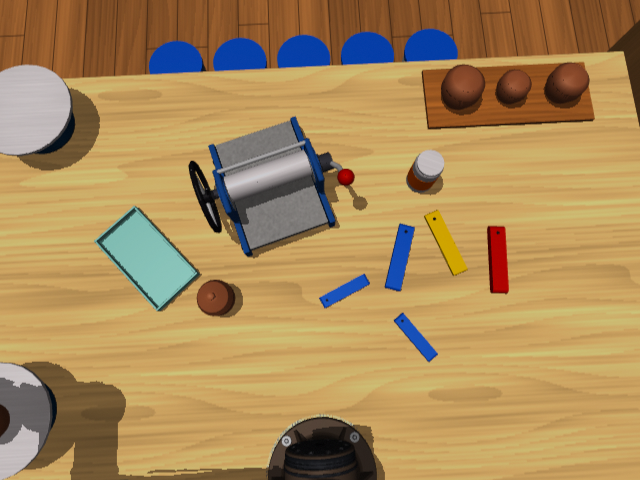

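View pics/wrist0.png

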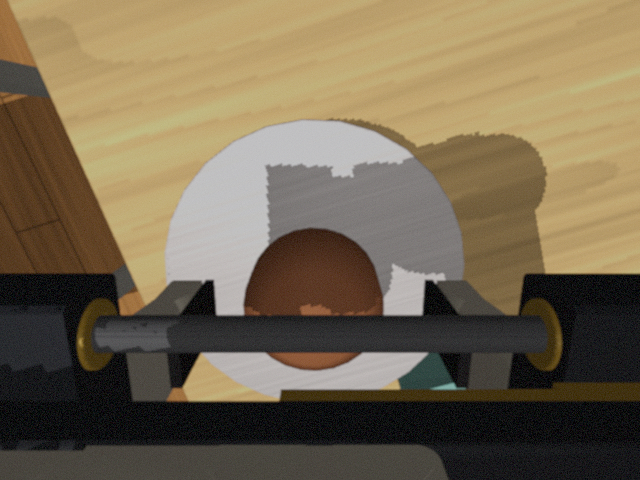

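The large blue gauge is at top-view pixel (400,257), and the small blue look-alikes are at (345,291) and (416,337). The knob is at (346,177), the tray at (147,258), the jar at (216,297) and the can at (426,170). Next I'll measure them.

```bash
cat > h.py <<'E'
import numpy as np, cv2
def cast(d,uv,z):
    V=np.array(d["view"]);R=V[:3,:3];t=V[:3,3];C=-R.T@t
    uv=np.atleast_2d(uv).astype(float)
    r=np.c_[(uv[:,0]-d["cx"])/d["fx"],-(uv[:,1]-d["cy"])/d["fy"],-np.ones(len(uv))]@R
    return C+r*((z-C[2])/r[:,2])[:,None]
def cloud(d):
    V=np.array(d["view"]);R=V[:3,:3];t=V[:3,3]
    v,u=np.mgrid[:480,:640];D=d["depth"]
    P=np.stack([(u-d["cx"])/d["fx"]*D,-(v-d["cy"])/d["fy"]*D,-D],-1)
    return (P-t)@R
def proj(d,P):
    V=np.array(d["view"]);q=np.atleast_2d(P)@V[:3,:3].T+V[:3,3]
    return np.c_[d["cx"]+d["fx"]*q[:,0]/-q[:,2],d["cy"]+d["fy"]*q[:,1]/q[:,2]]
def hsv(d): return cv2.cvtColor(d["pixels"],cv2.COLOR_RGB2HSV)
def mask(d,lo,hi): return cv2.inRange(hsv(d),np.array(lo),np.array(hi))
def comps(m,amin=80):
    c,_=cv2.findContours(m,cv2.RETR_EXTERNAL,cv2.CHAIN_APPROX_NONE)
    return [k for k in c if cv2.contourArea(k)>amin]
def rect(pts):
    (c,s,a)=cv2.minAreaRect((pts[:,:2]*1000).astype(np.float32)); b=cv2.boxPoints((c,s,a))
    e=[b[1]-b[0],b[2]-b[1]]; l=max(e,key=np.linalg.norm)
    return np.round(c,1),np.round(sorted(s),1),round(float(np.arctan2(l[1],l[0])),3)
E
python3 - <<'E'
from h import *
for n in("top","scene"):
    d=dict(np.load(f"pics/{n}0.npz")); P=cloud(d)
    print(n)
    for nm,lo,hi,z in(("blue",(105,150,60),(125,255,255),.015),("yel",(22,170,100),(30,255,255),.010),("red",(0,220,80),(4,255,255),.02),("tray",(75,50,80),(95,255,255),.022)):
        for c in comps(mask(d,lo,hi)):
            c=c[:,0]
            m=np.zeros((480,640),np.uint8);cv2.drawContours(m,[c[:,None]],-1,255,-1);m=cv2.erode(m,np.ones((5,5)))
            q=P[m>0]
            print(nm,c.mean(0).round(),*rect(cast(d,c,z)),"z",np.round(np.median(q[:,2]),4) if len(q) else None)
    # machine region
    for uv in ([(285,215),(265,190),(260,140),(346,177),(216,297),(428,160)] if n=="top" else [(365,250+10),(405,310),(390,285),(318,290),(376,210),(254,345)]):
        print(uv,P[uv[1],uv[0]].round(4))
E
```

```text
top
blue [415. 337.] [ 278.6 -227.9] [ 26.4 118.2] 0.636 z 0.0117
blue [344. 290.] [391.7 -74. ] [ 25.7 118.1] -1.134 z 0.012
blue [399. 257.] [ 464.5 -208.8] [ 36.6 156.8] -0.313 z 0.0154
blue [241. 237.] [532.4 162.1] [13.2 80.9] 0.303 z 0.0553
blue [326. 207.] [595.7 -44.2] [13.7 81.2] 0.296 z 0.0555
blue [220. 179.] [681.5 214.6] [ 24.4 181.6] 0.238 z 0.1448
blue [308. 150.] [748.7  -5.5] [ 25.5 181.9] 0.343 z 0.1457
blue [175.  60.] [1020.9  324.1] [ 90.7 137.1] 1.57 z -0.5095
blue [239.  57.] [1020.7  159.6] [ 90.6 135. ] 1.569 z -0.5095
blue [303.  54.] [1020.5   -6.4] [ 90.6 135.6] 1.569 z -0.5093
blue [366.  50.] [1019.7 -173.9] [ 90.7 135.5] 1.516 z -0.509
blue [430.  47.] [1020.2 -337.6] [ 90.4 139.3] -1.57 z -0.5089
yel [445. 242.] [ 494.4 -321.5] [ 38.8 158.4] 0.351 z 0.0107
red [499. 260.] [ 445.  -439.2] [ 35.9 154.9] -0.083 z 0.0207
red [345. 176.] [668.8 -94.6] [35.9 36.6] 1.516 z 0.1877
tray [145. 257.] [495.4 386.8] [124.4 228.5] 0.724 z 0.0051
(285, 215) [0.5689 0.0537 0.0568]
(265, 190) [0.6126 0.0915 0.1141]
(260, 140) [0.7588 0.1067 0.0533]
(346, 177) [ 0.608  -0.0827  0.1845]
(216, 297) [0.3865 0.2065 0.0893]
(428, 160) [ 0.6591 -0.2709  0.1232]
scene
blue [250. 298.] [ 467.3 -209.8] [ 34.1 153.2] -0.312 z 0.0157
blue [285. 257.] [395.4 -75.6] [ 24.7 115.2] -1.13 z 0.0127
blue [218. 249.] [ 282.1 -228.9] [ 24.3 116.6] 0.634 z 0.0121
yel [215. 324.] [ 495.4 -321.4] [ 33.6 156.4] 0.352 z 0.0105
tray [442. 222.] [492.9 385.3] [119.  220.9] 0.727 z 0.006
tray [410.  82.] [-71.7 620.3] [59.7 86.2] 0.015 z 0.0612
(365, 260) [0.5275 0.103  0.0573]
(405, 310) [0.7048 0.1179 0.056 ]
(390, 285) [0.661  0.0905 0.1347]
(318, 290) [ 0.6214 -0.0869  0.1882]
(376, 210) [0.4082 0.2051 0.0793]
(254, 345) [ 0.6504 -0.2681  0.1224]
```

Run:
```python
from h import *
from scipy.optimize import least_squares
for n in("top","scene"):
    d=dict(np.load(f"pics/{n}0.npz")); P=cloud(d); H=hsv(d)
    near=(np.abs(P[...,0]-.63)<.25)&(np.abs(P[...,1]-.07)<.25)
    low=near&(P[...,2]>.045)&(P[...,2]<.065)
    q=P[low]; print(n,"frame low", *rect(q))
    grey=low&(H[...,1]<60)
    g=P[grey]; print("bed z median by x",[(round(a,2),round(float(np.median(g[(g[:,0]>a)&(g[:,0]<a+.03),2])),4)) for a in np.arange(.5,.8,.03) if ((g[:,0]>a)&(g[:,0]<a+.03)).sum()>20], len(g))
    A=np.c_[g[:,:2],np.ones(len(g))]; print("plane",np.linalg.lstsq(A,g[:,2],rcond=None)[0].round(4), "std",g[:,2].std())
    rm=near&(mask(d,(0,200,60),(5,255,255))>0); k=P[rm]; k=k[k[:,2]>.12]
    r=least_squares(lambda c:np.linalg.norm(k-c,axis=1)-.018,k.mean(0)-[0,0,.01],loss="soft_l1",f_scale=.001); print("knob",r.x.round(4),len(k))
    u,v=np.meshgrid(np.arange(640),np.arange(480))
```

```text
top frame low [588.5 130.7] [345.  370.4] 0.289
bed z median by x [(np.float64(0.5), 0.0537), (np.float64(0.53), 0.0539), (np.float64(0.56), 0.0539), (np.float64(0.59), 0.0538), (np.float64(0.62), 0.0539), (np.float64(0.65), 0.054), (np.float64(0.68), 0.0539), (np.float64(0.71), 0.0539), (np.float64(0.74), 0.0539), (np.float64(0.77), 0.054)] 6326
plane [ 0.0009 -0.0003  0.0533] std 0.0018941026166323953
knob [ 0.6124 -0.083   0.1718] 212
scene frame low [591.  128.4] [339.2 368.9] 0.293
bed z median by x [(np.float64(0.5), 0.054), (np.float64(0.53), 0.0542), (np.float64(0.56), 0.0541), (np.float64(0.59), 0.0546), (np.float64(0.62), 0.0539), (np.float64(0.65), 0.054), (np.float64(0.68), 0.0541), (np.float64(0.71), 0.0541), (np.float64(0.74), 0.054), (np.float64(0.77), 0.0541), (np.float64(0.8), 0.0504)] 5078
plane [-0.0013  0.0002  0.0549] std 0.003011660863977571<stdin>:12: RuntimeWarning: Mean of empty slice.
  ret = um.true_divide(
Traceback (most recent call last):
ValueError: Initial guess is outside of provided bounds
```

Run:
```python
from h import *
from scipy.optimize import least_squares
for n in("top","scene"):
    d=dict(np.load(f"pics/{n}0.npz")); P=cloud(d); H=hsv(d)
    print(n)
    cen=[]
    for c in comps(mask(d,(105,150,40),(125,255,255)),60):
        c=c[:,0]; w=cast(d,c,.054)
        if np.hypot(*(w.mean(0)[:2]-[.63,.07]))<.25: print("rail",c.mean(0).round(),*rect(w),np.round(np.median(P[c[:,1],c[:,0],2]),3))
    near=(np.abs(P[...,0]-.63)<.25)&(np.abs(P[...,1]-.07)<.25)
    g=P[near&(P[...,2]>.05)&(P[...,2]<.058)&(H[...,1]<60)]
    a=.3; R=np.array([[np.cos(a),-np.sin(a)],[np.sin(a),np.cos(a)]])
    f=(g[:,:2]-[.645,.075])@R
    print("bed in frame ranges", np.percentile(f,[0.5,2,50,98,99.5],axis=0).round(3).tolist())
    rm=(mask(d,(0,180,50),(6,255,255))>0)
    for c in comps(rm.astype(np.uint8)*255,60):
        u,v=c[:,0].mean(0)
        m=np.zeros((480,640),np.uint8);cv2.drawContours(m,[c],-1,255,-1);k=P[m>0];k=k[k[:,2]>.12]
        if len(k)<40 or len(k)>2000: continue
        r=least_squares(lambda c:np.linalg.norm(k-c,axis=1)-.018,k.mean(0)-[0,0,.01],loss="soft_l1",f_scale=.001); print("knob",u,v,r.x.round(4),len(k))
    # roller
    f=(P[...,:2]-[.645,.075])@R
    q=near&(np.abs(f[...,1])<.08)&(P[...,2]>.085)&(P[...,2]<.16)
    X=f[...,0][q];Z=P[...,2][q]
    for x0 in np.arange(-.06,.09,.008):
        s=(X>x0)&(X<x0+.008)
        if s.sum()>5: print(round(x0+.004,3),s.sum(),np.percentile(Z[s],[10,50,90]).round(4))
```

```text
top
rail [241. 237.] [523.4 155.4] [13.6 78.4] 0.292 0.055
rail [326. 206.] [585.6 -42. ] [14.5 82. ] 0.3 0.054
rail [220. 179.] [667.  205.5] [ 24.6 175.4] 0.244 0.138
rail [308. 151.] [726.7  -6.7] [ 27.7 185.3] 0.316 0.133
bed in frame ranges [[-0.127, -0.085], [-0.124, -0.082], [-0.037, 0.01], [0.138, 0.1], [0.141, 0.104]]
knob 345.26666666666665 176.66666666666666 [ 0.6124 -0.0829  0.1718] 215
-0.024 453 [0.1105 0.1218 0.1287]
-0.016 340 [0.1291 0.1334 0.1371]
-0.008 311 [0.1359 0.1385 0.1411]
0.0 266 [0.1386 0.1407 0.1428]
0.008 246 [0.1387 0.1407 0.1427]
0.016 209 [0.1365 0.1383 0.1403]
0.024 143 [0.13   0.1338 0.1361]
0.032 209 [0.1271 0.1427 0.146 ]
0.04 173 [0.1428 0.1449 0.1468]
scene
bed in frame ranges [[-0.126, -0.085], [-0.121, -0.082], [0.053, 0.012], [0.14, 0.103], [0.142, 0.121]]
knob 318.2105263157895 289.05263157894734 [ 0.6114 -0.0813  0.1723] 118
-0.024 40 [0.1242 0.1278 0.1309]
-0.016 130 [0.1313 0.1347 0.138 ]
-0.008 151 [0.1362 0.1393 0.1418]
0.0 183 [0.1376 0.141  0.1444]
0.008 187 [0.1375 0.1409 0.1439]
0.016 220 [0.1337 0.1384 0.1423]
0.024 236 [0.1277 0.1326 0.1372]
0.032 82 [0.1082 0.1431 0.1463]
0.04 191 [0.1406 0.145  0.1487]
```

```bash
cat >> h.py <<'E'
O=np.array([.650,.087]);YAW=.303
def F2W(x,y): c,s=np.cos(YAW),np.sin(YAW); return O+[c*x-s*y,s*x+c*y]
def W2F(p): c,s=np.cos(YAW),np.sin(YAW); q=np.array(p[:2])-O; return np.array([c*q[0]+s*q[1],-s*q[0]+c*q[1]])
from scipy.spatial.transform import Rotation as Ro
def tgtR(yaw): c,s=np.cos(yaw),np.sin(yaw); return np.array([[c,s,0],[s,-c,0],[0,0,-1.]])
def plan(st,wps,yaw=None):
    """shift in tool units (at current orientation) to successive waypoints; then final turn"""
    R=np.array(st["tcp_rot"]);p=np.array(st["tool_pos"])
    print("pos",p.round(4),"yaw",np.arctan2(R[1,0],R[0,0]).round(4),"F",np.round(st["ft_force"],1),"w",round(st["gripper_width"],3),"t",st["time_s"])
    if yaw is not None:
        rv=Ro.from_matrix(R.T@tgtR(yaw)).as_rotvec()/np.pi; print("turn first",rv.round(4),"rows",np.linalg.norm(rv)*180/8.59); R=tgtR(yaw)
    for w in wps:
        d=R.T@(np.array(w)-p)/.075; n=int(np.ceil(np.linalg.norm(d)/.62)); print(w,"total",d.round(3),n,"rows of",(d/n).round(3)); p=np.array(w)
E
python3 - <<'E'
from h import *; from rig import arm
plan(arm.observe(),[(.45,.45,.25),(.46,.05,.25),(.4013,-.188,.12),(.4013,-.188,.004)],-.313)
E
```

```text
pos [0.1954 0.6457 0.2258] yaw -0.2938 F [-0.2 -0.3  0.9] w 0.999 t 0.15
turn first [ 0.0004 -0.0001  0.0061] rows 0.12812010665062562
(0.45, 0.45, 0.25) total [ 4.033  1.437 -0.322] 7 rows of [ 0.576  0.205 -0.046]
(0.46, 0.05, 0.25) total [1.769 5.033 0.   ] 9 rows of [0.197 0.559 0.   ]
(0.4013, -0.188, 0.12) total [0.232 3.26  1.733] 6 rows of [0.039 0.543 0.289]
(0.4013, -0.188, 0.004) total [0.    0.    1.547] 3 rows of [0.    0.    0.516]
```

Call:
{"api": "carry_out", "payload": {
  "series": [
    [[0,0,-0.05],[0,0,0.006],-0.18],
    [[0.576,0.205,-0.046],[0,0,0],-0.18],
    [[0.576,0.205,-0.046],[0,0,0],-0.18],
    [[0.576,0.205,-0.046],[0,0,0],-0.18],
    [[0.576,0.205,-0.046],[0,0,0],-0.18],
    [[0.576,0.205,-0.046],[0,0,0],-0.18],
    [[0.576,0.205,-0.046],[0,0,0],-0.18],
    [[0.576,0.205,0],[0,0,0],-0.18],
    [[0.197,0.559,0],[0,0,0],-0.18],
    [[0.197,0.559,0],[0,0,0],-0.18]
  ]
}}

```text
time_s: 1.15
tool_pos: [0.4532, 0.36, 0.2503]
tcp_rot: [[0.951, -0.31, -0.001], [-0.31, -0.951, -0.001], [-0.0, 0.001, -1.0]]
ft_force: [0.4, -1.3, -0.1]
gripper_width: 0.587
```

Call:
{"api": "carry_out", "payload": {
  "series": [
    [[0.197,0.559,0],[0,0,0],-0.18],
    [[0.197,0.559,0],[0,0,0],-0.18],
    [[0.197,0.559,0],[0,0,0],-0.18],
    [[0.197,0.559,0],[0,0,0],-0.18],
    [[0.197,0.559,0],[0,0,0],-0.18],
    [[0.197,0.559,0],[0,0,0],-0.18],
    [[0.197,0.559,0],[0,0,0],-0.18],
    [[0,0,0],[0,0,0],-0.18],
    [[0,0,0],[0,0,0],-0.18]
  ]
}}

```text
time_s: 2.05
tool_pos: [0.4607, 0.0497, 0.2515]
tcp_rot: [[0.951, -0.311, 0.001], [-0.311, -0.951, 0.0], [0.001, -0.001, -1.0]]
ft_force: [0.2, 0.2, -0.1]
gripper_width: 0.588
```

Run:
```python
from h import *; from rig import arm
plan(arm.observe(),[(.4013,-.188,.12),(.4013,-.188,.004)],-.313)
```

```text
pos [0.4607 0.0497 0.2515] yaw -0.3159 F [ 0.2  0.2 -0.1] w 0.588 t 2.05
turn first [-0.0002 -0.0002 -0.0009] rows 0.020213209534635658
(0.4013, -0.188, 0.12) total [0.223 3.259 1.753] 6 rows of [0.037 0.543 0.292]
(0.4013, -0.188, 0.004) total [0.    0.    1.547] 3 rows of [0.    0.    0.516]
```

Call:
{"api": "carry_out", "payload": {
  "series": [
    [[0.037,0.543,0.292],[0,0,0],-0.18],
    [[0.037,0.543,0.292],[0,0,0],-0.18],
    [[0.037,0.543,0.292],[0,0,0],-0.18],
    [[0.037,0.543,0.292],[0,0,0],-0.18],
    [[0.037,0.543,0.292],[0,0,0],-0.18],
    [[0.037,0.543,0.292],[0,0,0],-0.18],
    [[0,0,0],[0,0,0],-0.18],
    [[0,0,0],[0,0,0],-0.18]
  ]
}}

```text
time_s: 2.85
tool_pos: [0.4013, -0.1871, 0.1192]
tcp_rot: [[0.951, -0.309, -0.001], [-0.309, -0.951, -0.0], [-0.001, 0.0, -1.0]]
ft_force: [-0.1, -0.1, 0.9]
gripper_width: 0.594
```

```bash
cat >> h.py <<'E'
def wristview(arm):
    s=arm.observe(); d=arm.snapshot("wrist"); T=np.eye(4);T[:3,:3]=s["tcp_rot"];T[:3,3]=s["tool_pos"]
    d["view"]=np.linalg.inv(T@np.array(d["hand_eye"])); return s,d
E
python3 - <<'E'
from h import *; from rig import arm
s,d=wristview(arm); cv2.imwrite("pics/wr1.png",d["pixels"][:,:,::-1])
P=cloud(d)
for c in comps(mask(d,(105,150,40),(125,255,255)),200):
    c=c[:,0]; z=np.median(P[c[:,1],c[:,0],2]); print(c.mean(0).round(),c.min(0),c.max(0),*rect(cast(d,c,.015)),z)
plan(s,[(.4013,-.188,.004)],-.313)
E
```

```text
[203. 261.] [166 224] [242 295] [ 409.7 -107.2] [25.3 52.1] -1.134 0.011268534304750841
[16. 56.] [ 0 16] [48 86] [563.9 -54.6] [28.5 36.4] -0.52 0.013825556862890446
[320. 122.] [290   0] [349 249] [ 465.1 -208.5] [ 34.6 151. ] -0.312 0.014812190618284583
pos [ 0.4013 -0.1871  0.1192] yaw -0.3143 F [-0.1 -0.1  0.9] w 0.594 t 2.85
turn first [ 0.0002  0.0004 -0.0004] rows 0.012193295695151016
(0.4013, -0.188, 0.004) total [0.003 0.012 1.537] 3 rows of [0.001 0.004 0.512]
```

View pics/wr1.png

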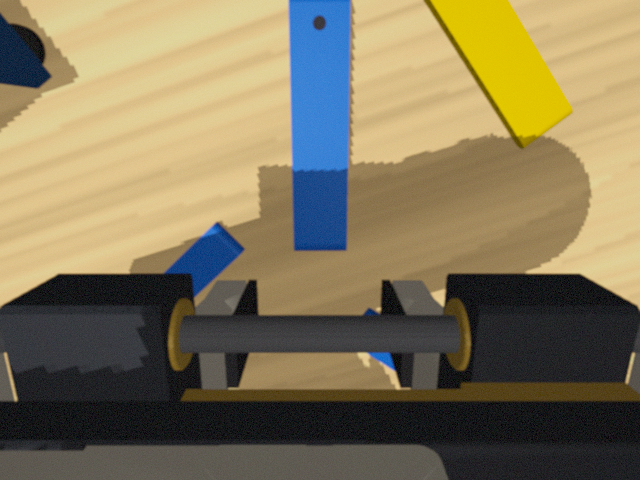

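The gauge is centred between the pads (columns 290–349, near end at row 249), and the small blue bar's tip is left of it at (243,248). Descending.

Call:
{"api": "carry_out", "payload": {
  "series": [
    [[0.001,0.004,0.5],[0,0,0],-0.18],
    [[0.001,0.004,0.5],[0,0,0],-0.18],
    [[0,0,0.35],[0,0,0],-0.18],
    [[0,0,0.18],[0,0,0],-0.18],
    [[0,0,0],[0,0,0],-0.18]
  ]
}}

```text
time_s: 3.4
tool_pos: [0.4015, -0.1861, 0.0039]
tcp_rot: [[0.952, -0.305, -0.002], [-0.305, -0.952, 0.0], [-0.002, 0.001, -1.0]]
ft_force: [-0.3, 0.2, -0.2]
gripper_width: 0.588
```

Call:
{"api": "carry_out", "payload": {
  "series": [
    [[0,0,0],[0,0,0],1],
    [[0,0,0],[0,0,0],1],
    [[0,0,0],[0,0,0],1],
    [[0,0,0],[0,0,0],1],
    [[0,0,0],[0,0,0],1]
  ]
}}

```text
time_s: 3.9
tool_pos: [0.4025, -0.1874, 0.0061]
tcp_rot: [[0.952, -0.307, 0.003], [-0.307, -0.952, -0.0], [0.003, -0.001, -1.0]]
ft_force: [-0.5, 3.2, 7.4]
gripper_width: 0.408
```

Call:
{"api": "carry_out", "payload": {
  "series": [
    [[0,0,-0.1],[0,0,0],1],
    [[0,0,-0.4],[0,0,0],1],
    [[0,0,-0.5],[0,0,0],1],
    [[0,0,-0.5],[0,0,0],1],
    [[0,0,-0.2],[0,0,-0.0392],1],
    [[0,0,0],[0,0,-0.0392],1],
    [[0,0,0],[0,0,-0.0392],1],
    [[0,0,0],[0,0,-0.0392],1],
    [[0,0,0],[0,0,-0.0392],1],
    [[0,0,0],[0,0,0],1]
  ]
}}

```text
time_s: 4.9
tool_pos: [0.4008, -0.1876, 0.1329]
tcp_rot: [[0.954, 0.3, 0.0], [0.3, -0.954, 0.0], [0.0, -0.0, -1.0]]
ft_force: [-0.4, -0.4, -1.3]
gripper_width: 0.409
```

Run:
```python
from h import *; from rig import arm
s,d=wristview(arm); cv2.imwrite("pics/wr2.png",d["pixels"][:,:,::-1])
P=cloud(d);R=np.array(s["tcp_rot"]);p=np.array(s["tool_pos"])
m=mask(d,(105,150,40),(125,255,255))
Q=(P-p)@R  # tool coords
sel=(m>0)&(np.abs(Q[...,1])<.03)&(Q[...,0]>.01)&(Q[...,2]<.02)
q=Q[sel]; print(len(q),q.min(0).round(4),q.max(0).round(4)); print(np.percentile(q[:,0],99.5), np.linalg.lstsq(np.c_[q[:,:2],np.ones(len(q))],q[:,2],rcond=None)[0].round(4))
w=F2W(-.23,0); w2=F2W(-.108,0)
plan(s,[(*w,.13),(*w,.062),(*w2,.062)],YAW)
```

```text
28001 [ 0.01   -0.0187 -0.1581] [ 0.1127  0.0192 -0.0038]
0.11186219725491281 [ 0.0088  0.0073 -0.0097]
pos [ 0.4008 -0.1876  0.1329] yaw 0.3045 F [-0.4 -0.4 -1.3] w 0.409 t 4.9
turn first [-0.     -0.0001  0.0005] rows 0.009855622971013119
(np.float64(0.43047750491036835), np.float64(0.018371477142352544), 0.13) total [ 1.198 -2.503  0.038] 5 rows of [ 0.24  -0.501  0.008]
(np.float64(0.43047750491036835), np.float64(0.018371477142352544), 0.062) total [0.    0.    0.907] 2 rows of [0.    0.    0.453]
(np.float64(0.5469198718709556), np.float64(0.05477443274510467), 0.062) total [1.627 0.    0.   ] 3 rows of [0.542 0.    0.   ]
```

View pics/wr2.png

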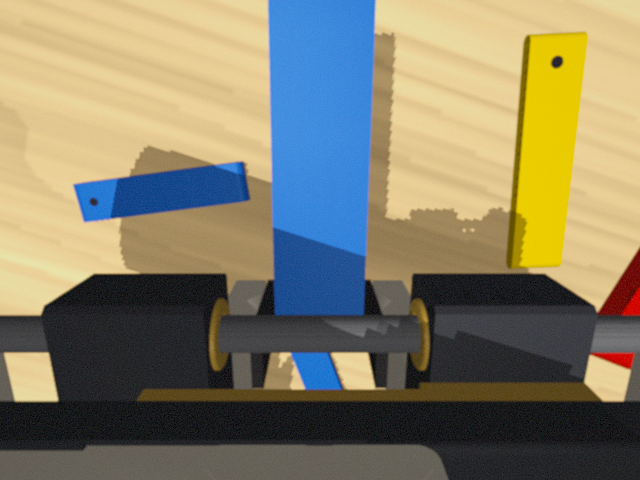

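The gauge is held square (columns 270–375). Now moving to the feed end.

Call:
{"api": "carry_out", "payload": {
  "series": [
    [[0.24,-0.5,0.008],[0,0,0],1],
    [[0.24,-0.5,0.008],[0,0,0],1],
    [[0.24,-0.5,0.008],[0,0,0],1],
    [[0.24,-0.5,0.008],[0,0,0],1],
    [[0.24,-0.5,0.008],[0,0,0],1],
    [[0,0,0],[0,0,0],1],
    [[0,0,0],[0,0,0],1]
  ]
}}

```text
time_s: 5.65
tool_pos: [0.431, 0.0191, 0.1294]
tcp_rot: [[0.955, 0.298, -0.0], [0.298, -0.955, -0.0], [-0.0, -0.0, -1.0]]
ft_force: [0.1, -0.2, -1.4]
gripper_width: 0.408
```

Run:
```python
from h import *; from rig import arm
s=arm.observe(); d=arm.snapshot("scene"); cv2.imwrite("pics/sc3.png",d["pixels"][:,:,::-1])
w=F2W(-.23,0); w2=F2W(-.108,0)
plan(s,[(*w,.062),(*w2,.062)],YAW)
```

```text
pos [0.431  0.0191 0.1294] yaw 0.3026 F [ 0.1 -0.2 -1.4] w 0.408 t 5.65
turn first [-0.      0.0001 -0.0001] rows 0.0037340132515413073
(np.float64(0.43047750491036835), np.float64(0.018371477142352544), 0.062) total [-0.009  0.007  0.899] 2 rows of [-0.005  0.004  0.45 ]
(np.float64(0.5469198718709556), np.float64(0.05477443274510467), 0.062) total [1.627 0.    0.   ] 3 rows of [0.542 0.    0.   ]
```

View pics/sc3.png

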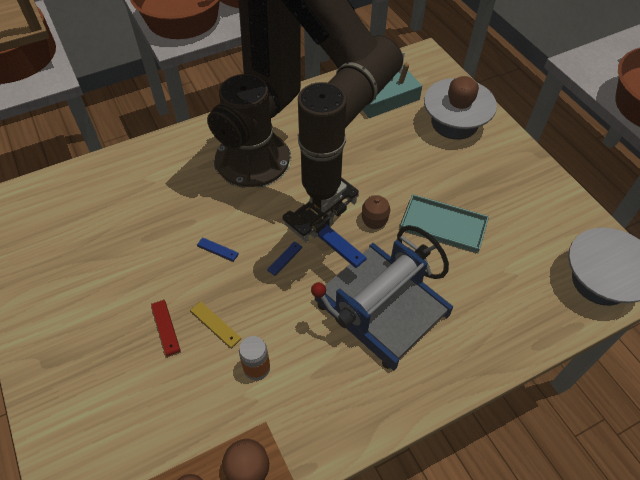

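The gauge, ending near (365,262), points into the machine. Lowering and inserting it.

Call:
{"api": "carry_out", "payload": {
  "series": [
    [[0,0,0.45],[0,0,0],1],
    [[0,0,0.45],[0,0,0],1],
    [[0,0,0],[0,0,0],1],
    [[0.3,0,0],[0,0,0],1],
    [[0.3,0,0],[0,0,0],1],
    [[0.3,0,0],[0,0,0],1],
    [[0.3,0,0],[0,0,0],1]
  ]
}}

```text
time_s: 6.4
tool_pos: [0.5183, 0.0444, 0.0636]
tcp_rot: [[0.955, 0.296, 0.001], [0.296, -0.955, -0.0], [0.001, 0.0, -1.0]]
ft_force: [-0.5, -0.0, -1.8]
gripper_width: 0.409
```

Run:
```python
from h import *; from rig import arm
s,d=wristview(arm); cv2.imwrite("pics/wr4.png",d["pixels"][:,:,::-1])
d2=arm.snapshot("top"); cv2.imwrite("pics/top4.png",d2["pixels"][:,:,::-1])
plan(s,[(*F2W(-.108,0),.061)],YAW); print(W2F(s["tool_pos"]))
```

```text
pos [0.5183 0.0444 0.0636] yaw 0.3008 F [-0.5 -0.  -1.8] w 0.409 t 6.4
turn first [ 0.0001 -0.0002 -0.0007] rows 0.015415613379166302
(np.float64(0.5469198718709556), np.float64(0.05477443274510467), 0.061) total [ 0.405 -0.018  0.034] 1 rows of [ 0.405 -0.018  0.034]
[-0.138388   -0.00138328]
```

View pics/wr4.png

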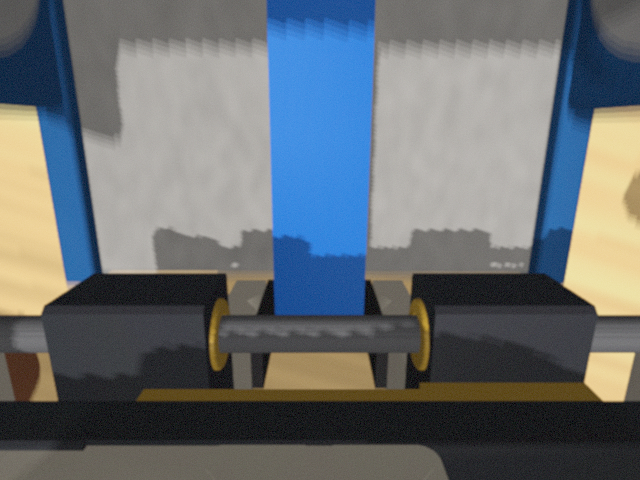

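View pics/top4.png

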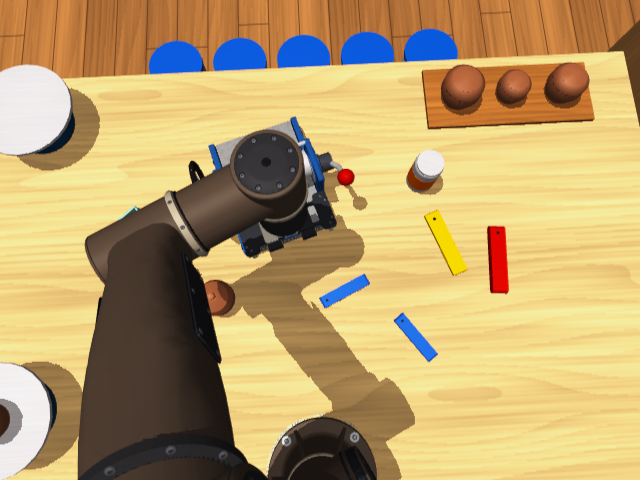

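The wrist view shows the gauge central and parallel on the bed (columns 268–375) with its nose under the roller. I'll finish the insertion and release.

Call:
{"api": "carry_out", "payload": {
  "series": [
    [[0.2,-0.01,0],[0,0,0],1],
    [[0.2,-0.01,0.02],[0,0,0],1],
    [[0.015,0,0.02],[0,0,0],1],
    [[0,0,0],[0,0,0],1]
  ]
}}

```text
time_s: 6.9
tool_pos: [0.5463, 0.0552, 0.0596]
tcp_rot: [[0.955, 0.297, 0.0], [0.297, -0.955, 0.0], [0.0, 0.0, -1.0]]
ft_force: [0.5, 0.0, 0.1]
gripper_width: 0.404
```

Call:
{"api": "carry_out", "payload": {
  "series": [
    [[0,0,0],[0,0,0],-0.18],
    [[0,0,0],[0,0,0],-0.18],
    [[0,0,0],[0,0,0],-0.18]
  ]
}}

```text
time_s: 7.2
tool_pos: [0.5459, 0.0556, 0.0592]
tcp_rot: [[0.954, 0.298, 0.0], [0.298, -0.954, 0.0], [0.0, -0.0, -1.0]]
ft_force: [-0.5, -0.4, -0.2]
gripper_width: 0.578
```

Run:
```python
from h import *; from rig import arm
s=arm.observe()
k=(.612,-.0825)
plan(s,[(*F2W(-.108,0),.25)],YAW); print(W2F(s["tool_pos"]))
plan(s,[(*F2W(-.108,0),.25),(*k,.25),(*k,.159)])
```

```text
pos [0.5459 0.0556 0.0592] yaw 0.3029 F [-0.5 -0.4 -0.2] w 0.578 t 7.2
turn first [-0. -0. -0.] rows 0.0009528731167100348
(np.float64(0.5469198718709556), np.float64(0.05477443274510467), 0.25) total [ 0.009  0.015 -2.544] 5 rows of [ 0.002  0.003 -0.509]
[-0.10869721  0.00112445]
pos [0.5459 0.0556 0.0592] yaw 0.3029 F [-0.5 -0.4 -0.2] w 0.578 t 7.2
(np.float64(0.5469198718709556), np.float64(0.05477443274510467), 0.25) total [ 0.01   0.015 -2.544] 5 rows of [ 0.002  0.003 -0.509]
(0.612, -0.0825, 0.25) total [ 0.282  2.006 -0.   ] 4 rows of [ 0.071  0.501 -0.   ]
(0.612, -0.0825, 0.159) total [-0.     0.     1.213] 2 rows of [-0.     0.     0.607]
```

Call:
{"api": "carry_out", "payload": {
  "series": [
    [[0,0,-0.4],[0,0,0],-0.18],
    [[0,0,-0.53],[0,0,0],-0.36],
    [[0,0,-0.53],[0,0,0],-0.36],
    [[0,0,-0.53],[0,0,0],-0.36],
    [[0,0,-0.53],[0,0,0],-0.36],
    [[0.073,0.505,0],[0,0,0],-0.36],
    [[0.073,0.505,0],[0,0,0],-0.36],
    [[0.073,0.505,0],[0,0,0],-0.36],
    [[0.073,0.505,0],[0,0,0],-0.36],
    [[0,0,0],[0,0,0],-0.36]
  ]
}}

```text
time_s: 8.2
tool_pos: [0.6131, -0.0856, 0.2471]
tcp_rot: [[0.955, 0.295, -0.001], [0.295, -0.955, -0.001], [-0.001, 0.0, -1.0]]
ft_force: [-0.3, 1.2, 0.0]
gripper_width: 0.681
```

Run:
```python
from h import *; from rig import arm
s,d=wristview(arm); cv2.imwrite("pics/wr5.png",d["pixels"][:,:,::-1])
P=cloud(d)
from scipy.optimize import least_squares
m=mask(d,(0,180,50),(6,255,255))
for c in comps(m,100):
    print(c[:,0].mean(0))
k=P[(m>0)&(P[...,2]>.13)]
if len(k)>50:
    r=least_squares(lambda c:np.linalg.norm(k-c,axis=1)-.018,k.mean(0)-[0,0,.01],loss="soft_l1",f_scale=.001); print("knob",r.x.round(4),W2F(r.x).round(4),len(k))
# gauge seen?
d2=arm.snapshot("scene"); cv2.imwrite("pics/sc5.png",d2["pixels"][:,:,::-1])
for c in comps(mask(d2,(105,150,40),(125,255,255)),60): print(c[:,0].mean(0).round(),*rect(cast(d2,c[:,0],.069)))
plan(s,[(.612,-.0825,.155)],YAW)
```

```text
[312.04444444 246.25555556]
knob [ 0.6138 -0.0815  0.1711] [-0.0848 -0.15  ] 2208
[392. 302.] [676.   94.2] [22.1 35. ] -1.235
[359. 275.] [567.7  60.9] [36.4 66.3] 0.316
[218. 249.] [ 321.1 -235.6] [ 23.5 111.9] 0.634
pos [ 0.6131 -0.0856  0.2471] yaw 0.2998 F [-0.3  1.2  0. ] w 0.681 t 8.2
turn first [ 0.0001  0.0005 -0.001 ] rows 0.02328604521866414
(0.612, -0.0825, 0.155) total [-0.002 -0.044  1.228] 2 rows of [-0.001 -0.022  0.614]
```

View pics/wr5.png

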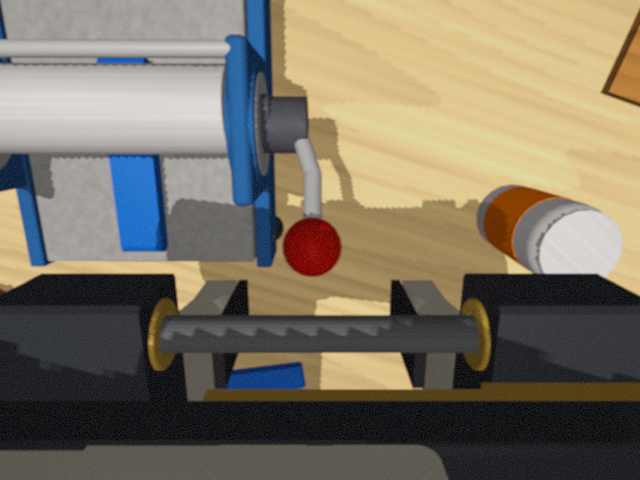

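View pics/sc5.png

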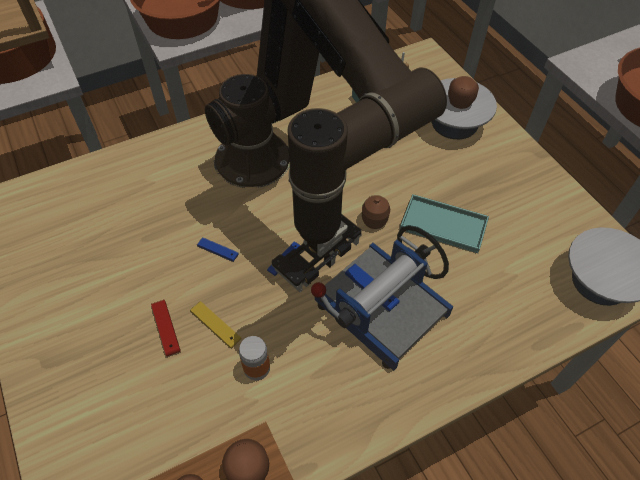

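The knob is at wrist pixel (312,246) and the gauge is flat through the roller. In the scene view it shows at (359,275) and (392,302). Gripping the knob next.

Call:
{"api": "carry_out", "payload": {
  "series": [
    [[0.004,-0.045,0.5],[0,0,0],-0.36],
    [[0,0,0.5],[0,0,0],-0.36],
    [[0,0,0.24],[0,0,0],-0.36],
    [[0,0,0],[0,0,0],-0.36]
  ]
}}

```text
time_s: 8.7
tool_pos: [0.6094, -0.078, 0.1521]
tcp_rot: [[0.954, 0.299, -0.005], [0.299, -0.954, -0.0], [-0.005, -0.001, -1.0]]
ft_force: [-0.2, -0.7, 0.4]
gripper_width: 0.681
```

Call:
{"api": "carry_out", "payload": {
  "series": [
    [[0,0,0],[0,0,0],1],
    [[0,0,0],[0,0,0],1],
    [[0,0,0],[0,0,0],1],
    [[0,0,0],[0,0,0],1]
  ]
}}

```text
time_s: 9.1
tool_pos: [0.6135, -0.0813, 0.1567]
tcp_rot: [[0.954, 0.299, 0.004], [0.299, -0.954, -0.004], [0.003, 0.005, -1.0]]
ft_force: [4.7, -10.5, -1.4]
gripper_width: 0.395
```

Call:
{"api": "carry_out", "payload": {
  "series": [
    [[0.19,0,-0.157],[0,0,0],1],
    [[0.209,0,-0.117],[0,0,0],1],
    [[0.227,0,-0.078],[0,0,0],1],
    [[0.21,0,-0.034],[0,0,0],1],
    [[0,0,0],[0,0,0],1],
    [[0,0,0],[0,0,0],1]
  ]
}}

```text
time_s: 9.7
tool_pos: [0.6744, -0.0627, 0.1863]
tcp_rot: [[0.954, 0.298, 0.006], [0.298, -0.954, -0.003], [0.005, 0.005, -1.0]]
ft_force: [6.4, -10.2, 0.4]
gripper_width: 0.392
```

```bash
cat >> h.py <<'E'
def gap(d,tag):
    P=cloud(d);H=hsv(d); f=(P[...,:2]-O)@np.array([[np.cos(YAW),-np.sin(YAW)],[np.sin(YAW),np.cos(YAW)]])
    Z=P[...,2]; iny=np.abs(f[...,1])<.088
    grey=H[...,1]<60
    b=iny&grey&(Z>.045)&(Z<.065)&(np.abs(f[...,0])<.13); 
    r=iny&grey&(Z>.105)&(Z<.15)&(np.abs(f[...,0])<.027)
    bz=np.median(Z[b]); X=f[...,0][r];Zr=Z[r]
    from scipy.optimize import least_squares
    s=least_squares(lambda c:np.hypot(X-c[0],Zr-c[1])-.03,[0,.1],loss="soft_l1",f_scale=.0015).x
    zb=[np.median(Z[b&(f[...,0]<-.03)]),np.median(Z[b&(f[...,0]>.04)])]
    print(tag,"bed",bz.round(4),np.round(zb,4),"axis",s.round(4),"gap mm",((s[1]-.03-bz)*1000).round(2),r.sum(),b.sum())
E
python3 - <<'E'
from h import *; from rig import arm
s,d=wristview(arm); cv2.imwrite("pics/wr6.png",d["pixels"][:,:,::-1]); gap(d,"wrist")
print(W2F(s["tool_pos"]),s["tool_pos"][2],s["ft_force"])
for n in("top","scene"):
    e=arm.snapshot(n); gap(e,n); gap(dict(np.load(f"pics/{n}0.npz")),n+"0"); cv2.imwrite(f"pics/{n}6.png",e["pixels"][:,:,::-1])
E
```

```text
wrist bed 0.0533 [0.0532 0.0533] axis [0.001  0.1019] gap mm 18.61 17190 38938
[-0.02139791 -0.15012519] 0.18626963383804984 [  6.41986582 -10.24060559   0.44300309]
top bed 0.0539 [0.054  0.0538] axis [-0.0002  0.1028] gap mm 18.93 1005 2520
top0 bed 0.0539 [0.0539 0.054 ] axis [-0.0037  0.1113] gap mm 27.44 1803 5519
scene bed 0.0541 [0.054  0.0542] axis [-0.0011  0.1028] gap mm 18.73 1152 2923
scene0 bed 0.0542 [0.0543 0.0542] axis [-0.0048  0.1115] gap mm 27.33 1259 4344
```

View pics/wr6.png

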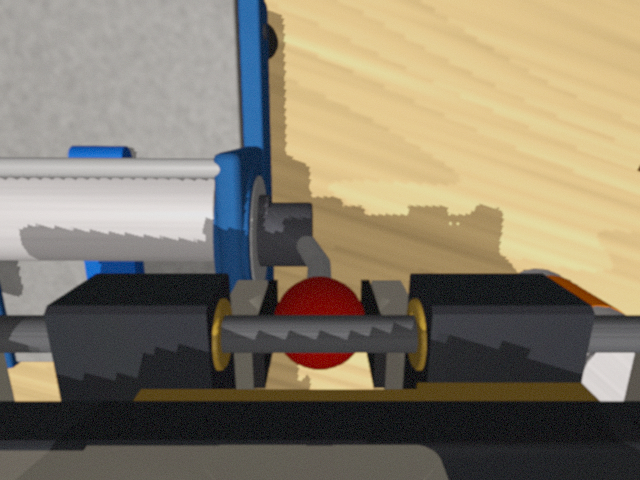

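The knob is gripped (320,320), and all three cameras agree on a gap of about 18.7 mm. About 3 mm remains, which is 21 mm at the knob.

Call:
{"api": "carry_out", "payload": {
  "series": [
    [[0.1,0,0],[0,0,0],1],
    [[0.1,0,0.003],[0,0,0],1],
    [[0.08,0,0.006],[0,0,0],1],
    [[0,0,0],[0,0,0],1],
    [[0,0,0],[0,0,0],1]
  ]
}}

```text
time_s: 10.35
tool_pos: [0.6937, -0.0568, 0.186]
tcp_rot: [[0.955, 0.298, 0.005], [0.298, -0.955, -0.003], [0.004, 0.005, -1.0]]
ft_force: [4.0, -11.2, 2.4]
gripper_width: 0.394
```

Run:
```python
from h import *; from rig import arm
s,d=wristview(arm); gap(d,"wrist")
print(W2F(s["tool_pos"]),s["tool_pos"][2],s["ft_force"])
for n in("top","scene"): gap(arm.snapshot(n),n)
```

```text
wrist bed 0.0533 [0.0532 0.0533] axis [0.0011 0.0992] gap mm 15.87 13118 36964
[-0.00123352 -0.15026598] 0.18597856179454592 [  3.99633857 -11.15374771   2.35838425]
top bed 0.0539 [0.0539 0.0539] axis [-0.0002  0.1002] gap mm 16.28 1106 2681
scene bed 0.0541 [0.0549 0.0541] axis [-0.0005  0.1001] gap mm 16.01 974 2762
```

The gap reads 15.9, 16.3 and 16.0 mm, so I'll leave it there. Release the knob and go to grip the gauge end.

Call:
{"api": "carry_out", "payload": {
  "series": [
    [[0,0,0],[0,0,0],-0.36],
    [[0,0,0],[0,0,0],-0.36],
    [[0,0,0],[0,0,0],-0.36],
    [[0,0,-0.4],[0,0,0],-0.36],
    [[0,0,-0.5],[0,0,0],-0.36],
    [[-0.1,-0.5,0],[0,0,0],-0.36],
    [[-0.4,-0.4,0],[0,0,0],-0.36],
    [[-0.4,-0.4,0],[0,0,0],-0.36],
    [[-0.4,-0.4,0],[0,0,0],-0.3],
    [[0,0,0],[0,0,0],-0.3]
  ]
}}

```text
time_s: 11.5
tool_pos: [0.5568, 0.0405, 0.2517]
tcp_rot: [[0.954, 0.301, 0.0], [0.301, -0.954, 0.002], [0.001, -0.001, -1.0]]
ft_force: [0.3, -0.2, 0.6]
gripper_width: 0.655
```

Run:
```python
from h import *; from rig import arm
s,d=wristview(arm); cv2.imwrite("pics/wr7.png",d["pixels"][:,:,::-1]); gap(d,"wrist")
P=cloud(d)
for c in comps(mask(d,(105,150,40),(125,255,255)),200):
    c=c[:,0];w=cast(d,c,.0685);f=np.array([W2F(q) for q in w]); print(c.mean(0).round(),"frame min/max",f.min(0).round(4),f.max(0).round(4),*rect(w))
e=arm.snapshot("scene");gap(e,"scene")
plan(s,[(*F2W(-.11,0),.2),(*F2W(-.11,0),.0595)],YAW); print(W2F(s["tool_pos"]))
```

```text
wrist bed 0.0533 [0.0533 0.0534] axis [0.0013 0.0993] gap mm 16.02 23088 21640
[361. 368.] frame min/max [-0.2707 -0.1003] [-0.2377 -0.0173] [426.1 -44.3] [26.8 80.8] -1.129
[300. 177.] frame min/max [-0.1177 -0.0178] [-0.0286  0.0169] [580.3  64.7] [34.7 89.1] 0.302
[440. 124.] frame min/max [-0.1319 -0.1413] [ 0.0564 -0.0932] [648.9 -36.2] [ 47.4 188.6] 0.293
[153. 123.] frame min/max [-0.1315  0.0898] [0.0605 0.1496] [580.6 189.6] [ 57.9 194.5] 0.371
scene bed 0.0541 [0.0543 0.0541] axis [-0.001   0.1003] gap mm 16.13 1142 3805
pos [0.5568 0.0405 0.2517] yaw 0.3057 F [ 0.3 -0.2  0.6] w 0.655 t 11.5
turn first [-0.0005 -0.0003  0.0009] rows 0.021129471549207513
(np.float64(0.5450109806093066), np.float64(0.05417766298112513), 0.2) total [-0.095 -0.221  0.689] 2 rows of [-0.048 -0.111  0.344]
(np.float64(0.5450109806093066), np.float64(0.05417766298112513), 0.0595) total [0.    0.    1.873] 4 rows of [0.    0.    0.468]
[-0.10287208 -0.01660083]
```

View pics/wr7.png

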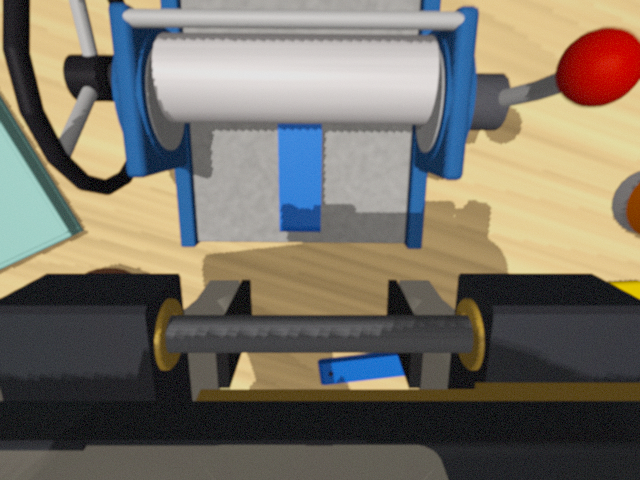

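The gauge's near end is at -118 mm (centre about -38 mm), yaw 0.302 and flat, with the gap about 16 mm. Gripping its end.

Call:
{"api": "carry_out", "payload": {
  "series": [
    [[-0.095,-0.22,0.2],[0,0,0.001],-0.18],
    [[0,0,0.4],[0,0,0],-0.18],
    [[0,0,0.5],[0,0,0],-0.18],
    [[0,0,0.5],[0,0,0],-0.18],
    [[0,0,0.5],[0,0,0],-0.18],
    [[0,0,0.25],[0,0,0],-0.18],
    [[0,0,0.17],[0,0,0],-0.18],
    [[0,0,0],[0,0,0],-0.18],
    [[0,0,0],[0,0,0],-0.18]
  ]
}}

```text
time_s: 12.5
tool_pos: [0.5497, 0.0524, 0.0621]
tcp_rot: [[0.955, 0.295, 0.001], [0.295, -0.955, -0.0], [0.001, 0.0, -1.0]]
ft_force: [1.0, 1.0, 0.1]
gripper_width: 0.589
```

Run:
```python
from h import *; from rig import arm
s=arm.observe();plan(s,[(*F2W(-.11,0),.0605)],YAW); print(W2F(s["tool_pos"]))
```

```text
pos [0.5497 0.0524 0.0621] yaw 0.2999 F [1.  1.  0.1] w 0.589 t 12.5
turn first [ 0.0001 -0.0002 -0.001 ] rows 0.02115419109819372
(np.float64(0.5450109806093066), np.float64(0.05417766298112513), 0.0605) total [-0.052 -0.042  0.022] 1 rows of [-0.052 -0.042  0.022]
[-0.10607322 -0.00312377]
```

Call:
{"api": "carry_out", "payload": {
  "series": [
    [[-0.04,-0.03,0.015],[0,0,0],-0.18],
    [[0,0,0],[0,0,0],-0.18],
    [[0,0,0],[0,0,0],1],
    [[0,0,0],[0,0,0],1],
    [[0,0,0],[0,0,0],1],
    [[0,0,0],[0,0,0],1]
  ]
}}

```text
time_s: 13.1
tool_pos: [0.5454, 0.0537, 0.061]
tcp_rot: [[0.955, 0.296, 0.001], [0.296, -0.955, 0.0], [0.001, -0.0, -1.0]]
ft_force: [-2.3, -0.3, 4.6]
gripper_width: 0.401
```

Run:
```python
from h import *; from rig import arm
s,d=wristview(arm); cv2.imwrite("pics/wr8.png",d["pixels"][:,:,::-1]);gap(arm.snapshot("scene"),"scene")
plan(s,[(*F2W(-.24,0),.0605)]); print(W2F(s["tool_pos"]))
```

```text
scene bed 0.0541 [0.0542 0.0541] axis [-0.001   0.1002] gap mm 16.03 1135 3525
pos [0.5454 0.0537 0.061 ] yaw 0.3002 F [-2.3 -0.3  4.6] w 0.401 t 13.1
(np.float64(0.4209330486021235), np.float64(0.015387628322454827), 0.0605) total [-1.737 -0.003  0.005] 3 rows of [-0.579 -0.001  0.002]
[-0.10973179 -0.00058525]
```

View pics/wr8.png

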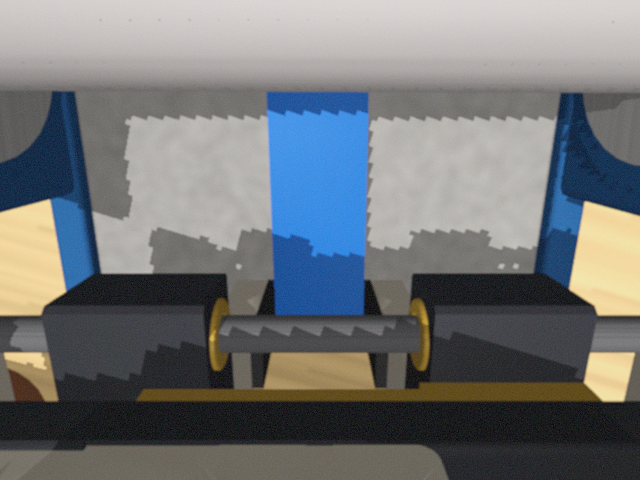

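The pads hold the gauge end squarely (columns 268–370). Drawing it straight out.

Call:
{"api": "carry_out", "payload": {
  "series": [
    [[-0.15,0,0],[0,0,0],1],
    [[-0.25,0,0],[0,0,0],1],
    [[-0.25,0,0],[0,0,0],1],
    [[-0.25,0,0],[0,0,0],1],
    [[-0.25,0,0],[0,0,0],1],
    [[-0.25,0,0],[0,0,0],1],
    [[-0.2,0,0],[0,0,0],1],
    [[0,0,0],[0,0,0],1],
    [[0,0,0],[0,0,0],1],
    [[0,0,0],[0,0,0],1]
  ]
}}

```text
time_s: 14.2
tool_pos: [0.4309, 0.0182, 0.0605]
tcp_rot: [[0.955, 0.296, 0.0], [0.296, -0.955, -0.0], [0.0, 0.0, -1.0]]
ft_force: [-0.7, 0.0, -0.2]
gripper_width: 0.405
```

Run:
```python
from h import *; from rig import arm
s,d=wristview(arm); cv2.imwrite("pics/wr9.png",d["pixels"][:,:,::-1]);
e=arm.snapshot("scene");gap(e,"scene"); gap(d,"wrist")
print(W2F(s["tool_pos"]))
for c in comps(mask(d,(105,150,40),(125,255,255)),200):
    c=c[:,0];w=cast(d,c,.0705);f=np.array([W2F(q) for q in w]); print(c.mean(0).round(),"frame min/max",f.min(0).round(4),f.max(0).round(4))
# tray in scene+top0
t=np.array([.494,.386]); a=.725
g=t-.072*np.array([np.cos(a),np.sin(a)]); print(g)
plan(s,[(*s["tool_pos"][:2],.2)]); 
s["tool_pos"]=[*s["tool_pos"][:2],.2]
plan(s,[(*g,.2),(*g,.015)],a)
```

```text
scene bed 0.0541 [0.0543 0.0539] axis [-0.001   0.1003] gap mm 16.26 1143 4094
wrist bed 0.0534 [0.0534    nan] axis [0.  0.1] gap mm 16.6 0 18154
[-0.229622  -0.0002998]
[360. 371.] frame min/max [-0.2648 -0.0243] [-0.2481 -0.0114]
[572.  50.] frame min/max [-0.1445 -0.0991] [-0.1184 -0.0688]
[318. 154.] frame min/max [-0.231  -0.0189] [-0.1181  0.0176]
[61. 48.] frame min/max [-0.1438  0.0682] [-0.1178  0.0988]
[0.44010804 0.33825425]
pos [0.4309 0.0182 0.0605] yaw 0.3 F [-0.7  0.  -0.2] w 0.405 t 14.2
(np.float64(0.43092773717350724), np.float64(0.018198123790825988), 0.2) total [ 0.    0.   -1.86] 4 rows of [ 0.     0.    -0.465]
pos [0.4309 0.0182 0.2   ] yaw 0.3 F [-0.7  0.  -0.2] w 0.405 t 14.2
turn first [ 0.     -0.     -0.1353] rows 2.834686404147855
(np.float64(0.4401080416184361), np.float64(0.33825424812823884), 0.2) total [ 2.921 -3.113  0.   ] 7 rows of [ 0.417 -0.445  0.   ]
(np.float64(0.4401080416184361), np.float64(0.33825424812823884), 0.015) total [0.    0.    2.467] 4 rows of [0.    0.    0.617]
  return _methods._mean(a, axis=axis, dtype=dtype,
  ret = ret.dtype.type(ret / rcount)
```

View pics/wr9.png

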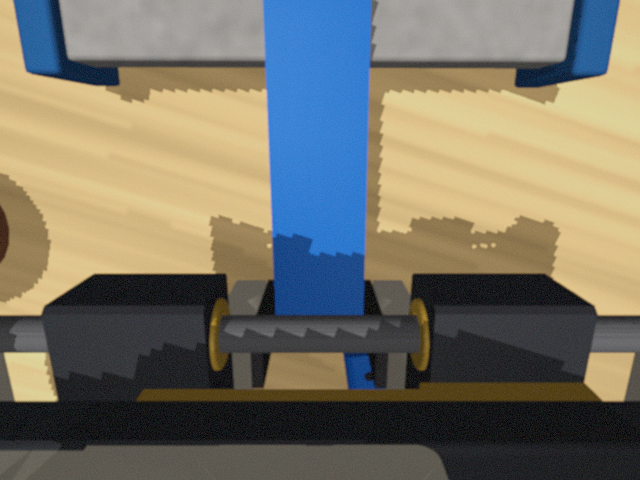

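The gauge is out (gap 16.3 mm in the scene view; the wrist reading is invalid because no roller is in view). Lift, turn and carry it to the tray.

Call:
{"api": "carry_out", "payload": {
  "series": [
    [[0,0,-0.4],[0,0,0],1],
    [[0,0,-0.5],[0,0,0],1],
    [[0,0,-0.5],[0,0,0],1],
    [[0,0,-0.5],[0,0,0],1],
    [[0,0,-0.35],[0,0,0],1],
    [[0,0,0],[0,0,-0.034],1],
    [[0,0,0],[0,0,-0.034],1],
    [[0,0,0],[0,0,-0.034],1],
    [[0,0,0],[0,0,-0.033],1]
  ]
}}

```text
time_s: 15.2
tool_pos: [0.4307, 0.0182, 0.2289]
tcp_rot: [[0.746, 0.666, -0.001], [0.666, -0.746, -0.0], [-0.001, -0.0, -1.0]]
ft_force: [-0.2, -0.3, -1.4]
gripper_width: 0.406
```

Call:
{"api": "carry_out", "payload": {
  "series": [
    [[0.417,-0.445,0],[0,0,0],1],
    [[0.417,-0.445,0],[0,0,0],1],
    [[0.417,-0.445,0],[0,0,0],1],
    [[0.417,-0.445,0],[0,0,0],1],
    [[0.417,-0.445,0],[0,0,0],1],
    [[0.417,-0.445,0],[0,0,0],1],
    [[0.417,-0.445,0],[0,0,0],1],
    [[0,0,0],[0,0,0],1],
    [[0,0,0],[0,0,0],1]
  ]
}}

```text
time_s: 16.1
tool_pos: [0.4395, 0.3391, 0.2279]
tcp_rot: [[0.748, 0.664, -0.002], [0.664, -0.748, -0.002], [-0.002, 0.0, -1.0]]
ft_force: [0.6, -0.5, -1.2]
gripper_width: 0.406
```

Run:
```python
from h import *; from rig import arm
s,d=wristview(arm); cv2.imwrite("pics/wr10.png",d["pixels"][:,:,::-1]);
t=np.array([.494,.386]); a=.725
g=t-.072*np.array([np.cos(a),np.sin(a)])
plan(s,[(*g,.06),(*g,.0125)],a)
```

```text
pos [0.4395 0.3391 0.2279] yaw 0.7255 F [ 0.6 -0.5 -1.2] w 0.406 t 16.1
turn first [0.0001 0.0008 0.0002] rows 0.017103001221135675
(np.float64(0.4401080416184361), np.float64(0.33825424812823884), 0.06) total [-1.000e-03  1.400e-02  2.239e+00] 4 rows of [-0.     0.003  0.56 ]
(np.float64(0.4401080416184361), np.float64(0.33825424812823884), 0.0125) total [0.    0.    0.633] 2 rows of [0.    0.    0.317]
```

View pics/wr10.png

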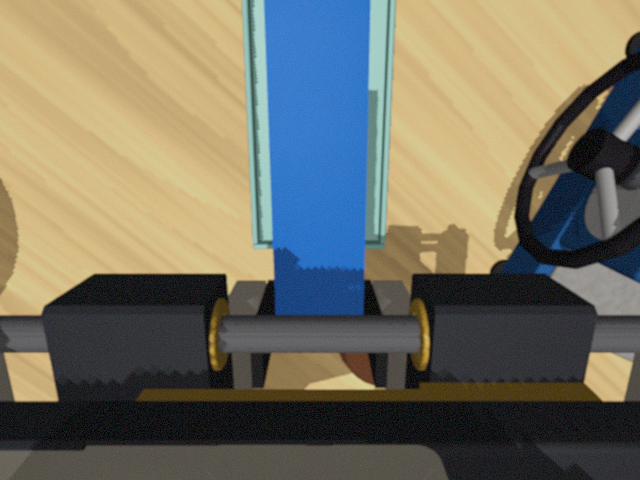

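Run:
```python
from h import *; from rig import arm
s,d=wristview(arm)
t=np.array([.494,.386]); a=.725; u=np.array([np.cos(a),np.sin(a)]);v=np.array([-u[1],u[0]])
for x,y in((-.115,.0625),(-.115,-.0625),(.115,.0625)): print(proj(d,[*(t+x*u+y*v),.022]))
m=mask(d,(75,40,80),(95,255,255))
for c in comps(m,100): print(c[:,0].min(0),c[:,0].max(0),*rect(cast(d,c[:,0],.022)))
print(W2F(t+[0,0]), (cast(d,[(253,246),(384,246)],.022)))
```

```text
[[252.24460053 251.76394123]]
[[384.57726631 251.65049102]]
[[239.39835327 -25.05621357]]
[366   0] [393 247] [523.2 343.1] [ 18.3 207.6] 0.724
[241   0] [271 247] [453.8 421.5] [ 18.1 207.6] 0.728
[-0.05967644  0.33192729] [[0.37136358 0.35956493 0.022     ]
 [0.45301887 0.26723451 0.022     ]]
```

The prediction matches the tray edge (rows 252 and 247). Lowering.

Call:
{"api": "carry_out", "payload": {
  "series": [
    [[0,0.01,0.55],[0,0,0],1],
    [[0,0,0.55],[0,0,0],1],
    [[0,0,0.55],[0,0,0],1],
    [[0,0,0.5],[0,0,0],1],
    [[0,0,0.3],[0,0,0],1],
    [[0,0,0.2],[0,0,0],1],
    [[0,0,0.17],[0,0,0],1],
    [[0,0,0],[0,0,0],1],
    [[0,0,0],[0,0,0],1]
  ]
}}

```text
time_s: 17.1
tool_pos: [0.4408, 0.3375, 0.0184]
tcp_rot: [[0.749, 0.662, 0.0], [0.662, -0.749, 0.0], [0.001, 0.0, -1.0]]
ft_force: [-0.0, 1.8, -0.7]
gripper_width: 0.403
```

Call:
{"api": "carry_out", "payload": {
  "series": [
    [[0,0,0.04],[0,0,0],1],
    [[0,0,0.02],[0,0,0],1],
    [[0,0,0],[0,0,0],1]
  ]
}}

```text
time_s: 17.4
tool_pos: [0.4405, 0.3378, 0.0136]
tcp_rot: [[0.749, 0.662, 0.0], [0.662, -0.749, 0.001], [0.001, -0.0, -1.0]]
ft_force: [0.1, -0.5, -1.4]
gripper_width: 0.404
```

Call:
{"api": "carry_out", "payload": {
  "series": [
    [[0,0,0],[0,0,0],-0.18],
    [[0,0,0],[0,0,0],-0.18],
    [[0,0,0],[0,0,0],-0.18],
    [[0,0,-0.2],[0,0,0],-0.18],
    [[0,0,-0.5],[0,0,0],-0.18],
    [[0,0,-0.5],[0,0,0],-0.18],
    [[0,0,-0.5],[0,0,0],-0.18],
    [[0,0,-0.5],[0,0,0],-0.18],
    [[-0.3,0,-0.5],[0,0,0],-0.18],
    [[0,0,0],[0,0,0],-0.18]
  ]
}}

```text
time_s: 18.4
tool_pos: [0.4243, 0.3235, 0.2216]
tcp_rot: [[0.749, 0.663, 0.006], [0.663, -0.749, 0.007], [0.009, -0.001, -1.0]]
ft_force: [0.3, 0.6, -0.5]
gripper_width: 0.588
```

Run:
```python
from h import *; from rig import arm
s,d=wristview(arm); cv2.imwrite("pics/wr11.png",d["pixels"][:,:,::-1]);
e=arm.snapshot("scene");gap(e,"scene");cv2.imwrite("pics/sc11.png",e["pixels"][:,:,::-1])
t=np.array([.494,.386]); a=.725; R=np.array([[np.cos(a),-np.sin(a)],[np.sin(a),np.cos(a)]])
for n,k in(("w",d),("s",e)):
    P=cloud(k)
    for c in comps(mask(k,(105,150,40),(125,255,255)),200):
        w=cast(k,c[:,0],.02); f=(w[:,:2]-t)@R
        if np.abs(f.mean(0)).max()<.12:
            m=np.zeros((480,640),np.uint8);cv2.drawContours(m,[c],-1,255,-1);m=cv2.erode(m,np.ones((5,5)));q=P[m>0]
            print(n,"tray min/max",f.min(0).round(4),f.max(0).round(4),*rect(w),"z",np.median(q[:,2]),np.linalg.lstsq(np.c_[q[:,:2],np.ones(len(q))],q[:,2],rcond=None)[0].round(3))
print(s["tool_pos"])
```

```text
scene bed 0.0542 [0.0542 0.0542] axis [-0.0011  0.1002] gap mm 16.04 1135 4345
w tray min/max [-0.0819 -0.0188] [0.0733 0.0167] [491.5 382.3] [ 35.  155.3] 0.73 z 0.019881029317111873 [-0.01  -0.011  0.031]
s tray min/max [-0.0836 -0.0179] [0.0729 0.018 ] [489.9 382.5] [ 35.  156.7] 0.735 z 0.020849458014291767 [ 0.165 -0.176  0.007]
[0.42427264 0.32354295 0.22162079]
```

View pics/wr11.png

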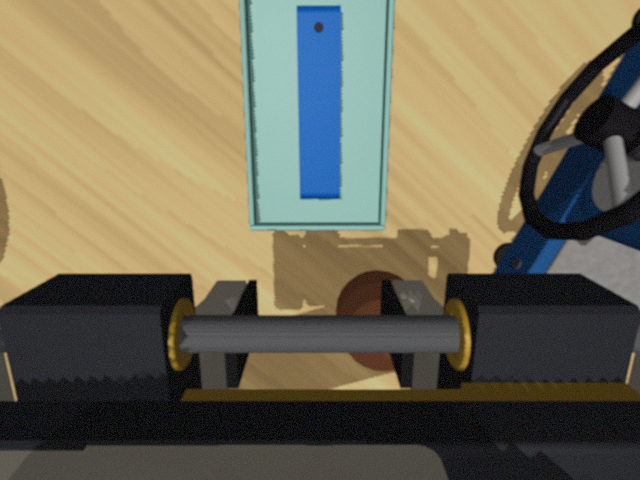

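View pics/sc11.png

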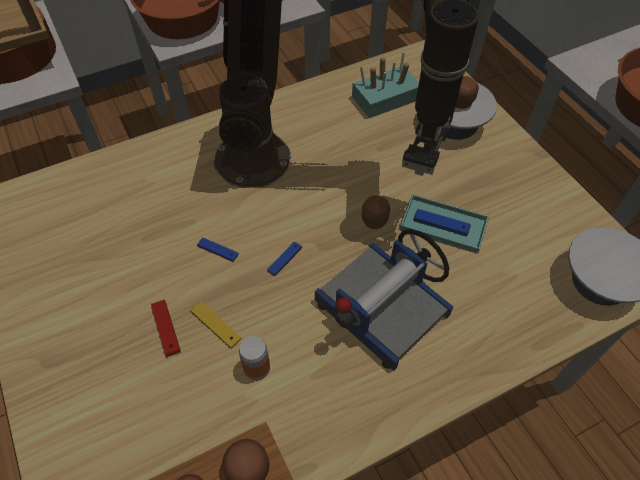

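The gauge lies flat in the tray at wrist (319,100): centre about (-5, 0) mm in the tray, top at 20 mm. The bystanders look unmoved and the arm is clear. Handing in.

```bash
python3 -c "
from rig import arm
print(arm.job_done())"
```

```text
the job is handed in; nothing more can be done
None
```

The job is done and handed in at about 18 s; no verdict was reported.

**What I did:** I slid the blue gauge under the open roller. Then I gripped the red knob and swung the lever until the gap was about 16 mm, drew the gauge straight out, and laid it in the tray.

**Gap:**
- With the gauge under the roller, the cameras gave 15.9 to 16.3 mm.
- From the knob position I worked out 15.3 to 15.9 mm. All of these are inside 14.5 to 17 mm.
- The last reading, from the scene camera after placing the gauge, was 16.0 mm.
- One wrist reading of 16.6 mm, during the draw-out, had no roller pixels in view, so I ignored it.

**Gauge under the roller:** its centre was about 40 mm on the robot side of the roller, inside the 50 mm limit, and parallel to the feed. I didn't measure it again between that check and gripping it to pull it out.

**Gauge in the tray:** its centre is about 5 mm from the tray's centre, with its top at 20 mm, so it rests on the floor. The wrist camera showed it level to about 0.01 rad. The scene camera's slope fit came out much steeper (about 0.17); I took that as noise, and the pictures show it flat.

**Bystanders:** the yellow and red gauges, the jar and the can looked unmoved in the last pictures. I judged that by eye and did not measure it.

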